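Zero the hook scale and hang the sample basket on it

ROBOT

A 6-joint arm with a two-finger parallel gripper is mounted at the origin on the work surface. World frame = base frame: x ahead of the robot, y to its left, z up, the work surface at z = 0. Lengths are in m, angles in rad, forces in N, time in s.
With the tool pointing down it reaches from about 0.275 to 0.825 m from the base axis. Payload 5.2 kg.
Tool frame: the origin (TCP) lies midway between the tips of the shut fingers; the grasp point (between the pads) lies manip.pinch_z behind it (manip.pinch_z is the distance from the TCP to the grasp point, in m); z points along the fingers, y is the line along which they close (so a half turn about z gives the same grasp; the last joint's range is limited). The gripper opens to 93 mm and grips with 3 to 60 N. Pads are 15 mm wide; open, the fingers measure 128 mm over their backs; the gripper's body (75 mm by 188 mm) begins 65 mm behind the grasp point.
Start: joints at [-0.203, 0.259, 1.535, -0, 1.348, -0.203], TCP at [0.55, 0, 0.219] pointing down, gripper open.
Joint ranges: [-3.14, 3.14], [-0.91, 2.08], [0.19, 2.58], [-1.22, 4.36], [0.22, 2.71], [-3.12, 3.12]. Speed limits (rad/s): [2.57, 2.57, 3.14, 3.14, 3.14, 3.14].

INTERFACE

Orientations are given as a rotation vector (axis times angle).
In Python, from plant import status, cams, manip gives the robot as it stands.
- The arm moves only by the tool play_rows, never from a script. Its argument "deltas" is a list of rows, each a list of 6 numbers: the shift along the tool's x, y, z in mm, then the turn, a rotation vector about the tool's x, y, z in degrees. A call has 1 to 8 rows; each row shifts and turns the commanded pose from where the row before left it, along the tool's axes as they then stand; what a row does not reach is not made up. A row lasts 1/10 s, in which the tool goes at most 50 mm and 8.59 degrees, less where a joint would pass 70% of its speed; a pose out of reach is approached as far as the arm can. A call is refused whole if a number of a shift passes 50 or a number of a turn 8.59, either way. A call with a gripper value outside its range is refused whole. "grip" is the closure, from 0 (fully open) to 1 (shut), set as the call begins (left out, the last holds). The fingers move at their own pace and stop on an object; the grip force is fixed at half the most. Time passes only in rows, so rows that do not move let the fingers close. It gives the time, the measured TCP pose, the force, the opening and the grip force at its end, in the units of the state.
- status.sense(): the state, without advancing time (a new reading comes with each control period).
- cams.capture(name): name is "scene" or "side" or "wrist"; returns the picture (384x512x3 uint8, blue, green, red); there is no depth.
- cams.camera_model(name): a dict with "fx", "fy", "cx", "cy" (pixels), "R" (3x3) and "t" (3): a world point X has camera coordinates R X + t. Camera axes: x right, y down, z forward; pixel columns grow to the right and rows downward; lengths in m; the calibration is good to about 2 mm. The wrist camera is an equidistant fisheye: a pixel r from the principal point sees the ray r / f radians off the axis. A picture is of the moment at which its call begins: read the wrist's pose just before it. camera_model takes no time and is no camera call; for the wrist camera it gives the pose at the moment of the call.
- manip.close_job(): hands the job in; it is judged then, once.
The state is a dict: "time_s": time; "q": joint angles; "joint_vel": joint speeds; "effort": joint torques, N m; "ee_pos": TCP position; "eef_rot": TCP orientation; "ft_force": force on the tool from outside, world axes, zero at the start; "moment": the same for the moment, N m; "gripper_width": finger opening in m; "finger_force": force on a finger pad.
Only numpy, scipy, OpenCV 4.12 (cv2) and the standard library are available. Lean on these libraries where they do the work, as an engineer would, in place of code of your own. Each camera call takes 0.05 s, during which the arm holds its last target. There are 200 camera calls.

TASK

Weigh the pipe coupling in its wire basket: with the hook still empty press the scale's zero button fully down, then pick the basket up by its handle and hang it by the handle's wire on the scale's hook, with the coupling still inside. The hook is a load cell, so never load it with more than 20 N, and leave the other fittings on the bench where they are.

Things in the scene. Friction and masses are not known exactly. Their poses are not given: they have to be found in the camera images.
- scale: White bench scale, fixed, left or right of the middle. Origin: table top, straight below the hook's seat; +x points from hook tip to column. In its frame, mm: base x -95 to 155, y -50 to 50, 18 high; control box with display and zero button x -115 to 35, y 50 to 140, 30 high; column x 121 to 149, y -25 to 25, 218 high.
- hook: Bare steel hook of the scale, rigid, 8 mm round bar in the scale's xz plane (same origin and axes). Heights of the bar's top: level arm 203 mm from the column to x = +22 mm, dipping to the seat, 190 mm at x -6 to +6, rising to the free tip, 206 mm at x = -24 (foremost point x = -28). Open towards -x and up.
- hook_seat (a point): Where the centre of the handle wire lies when it hangs in the seat: x 0, y 0, height 194 mm in the scale's frame; same axes as the scale.
- tare (a joint): Travel of the zero button, m: 0 up, 0.006 fully down; a spring pushes it back. About 5 N presses it fully down.
- tare_top (a point): Centre of the top of the round grey zero button (28 mm across, in a black housing) on the control box; pressed straight down.
- basket: Open steel wire basket, 100 (x) by 110 (y) by 55 mm high, 0.32 kg. Origin: centre of underside. A rigid 8 mm wire handle arches over it in its yz plane: upright at y = +-53 to 100 mm height, sloping to 122 at y = +-34 and 130 mm (wire centre) in the middle, where the opening between rim and wire is 71 mm high. A grey grip block stands on the wire's middle.
- bail_mid (a point): Centre of the handle wire at its middle, 130 mm above the basket's underside: this point goes to hook_seat.
- grip_block (a point): Centre of the grey grip block on the handle: 16 mm (basket x) by 30 mm (basket y) by 46 mm high, from 132 to 178 mm above the basket's underside; this point is at 155 mm. Axes as the basket's. Gripped from above across either width; fingertips kept above 155 mm (in the basket's frame) also clear the hook on opening.
- coupling: Black plastic pipe coupling (plain ring, 48 mm outside, 34 mm high, 50 g) standing loose in the basket. Origin: centre of its underside.
- tee: Bystander: grey pipe tee lying on the bench, 100 mm long, 50 mm wide arm to one side, 48 mm high. Origin on the table under the crossing.
- spigot: Bystander: white flanged spigot standing on its flange, 64 mm across, 65 mm high. Origin: centre of its underside.
- cap: Bystander: white end cap, 60 mm across, 36 mm high. Origin: centre of its underside.

How it is judged:
By the outcome, as a careful person would: the job done as asked, in the order asked, and still so for the second after the job is handed in, with the robot touching nothing.
It also fails if it takes over 67 s, if anything falls off the work surface, if the arm or the gripper's body presses on something with over 40 N, if the wrist force passes 120 N, or if a joint passes its speed limit or range.

## Working session

There is one attempt and no reset: what is moved stays moved. The work goes in short steps, Python scripts to look and compute and a tool call to move; the robot and the scene stay as the last step left them, time stands still between calls to the robot, and variables do not carry over. Pictures are saved under pics/ and viewed, at most 14 in all, crops included, and the job is handed in when it is done.

Besides the shell and the picture viewer there is one more tool, called after "Call:" by a JSON object that holds its "fn" and its "kwargs", one argument or row to a line. play_rows: Moves the arm, as the interface text tells. Its arguments: {"type":"object","properties":{"deltas":{"type":"array"},"grip":{"type":"number"}},"required":["deltas"]}

```bash
mkdir -p pics; ls; python3 - <<'E'
from plant import status, cams, manip
import cv2,numpy as np
for n in("scene","side","wrist"):
    cv2.imwrite(f"pics/{n}0.png",cams.capture(n))
    m=cams.camera_model(n);print(n,{k:np.round(v,3).tolist() for k,v in m.items()})
s=status.sense();print(s,manip.pinch_z)
a=[cv2.imread(f"pics/{n}0.png") for n in("scene","side")]
E
```

```text
pics
scene {'fx': 490.331, 'fy': 490.331, 'cx': 255.029, 'cy': 187.856, 'R': [[-0.506, 0.863, 0.001], [0.732, 0.429, -0.53], [-0.457, -0.267, -0.848]], 't': [0.262, -0.359, 1.693]}
side {'fx': 413.677, 'fy': 413.677, 'cx': 262.451, 'cy': 196.982, 'R': [[-0.997, -0.071, 0.02], [-0.065, 0.719, -0.692], [0.035, -0.692, -0.721]], 't': [0.546, 0.108, 1.178]}
wrist {'fx': 297.319, 'fy': 297.319, 'cx': 253.429, 'cy': 185.662, 'R': [[1.0, 0.0, -0.001], [0.001, -0.964, 0.267], [-0.001, -0.267, -0.964]], 't': [-0.549, -0.031, 0.391]}
{'time_s': 0.15, 'q': array([-2.02822068e-01,  2.59181673e-01,  1.53580668e+00,  3.93835496e-05,
        1.34800945e+00, -2.02758422e-01]), 'joint_vel': array([ 0.00125665, -0.00035847, -0.00315692,  0.00088301, -0.00072806,
        0.00025941]), 'effort': array([ 1.84710952e-03, -4.37643743e+01, -2.84233278e+01,  7.19930883e-02,
        3.80130450e-02, -3.72983607e-06]), 'ee_pos': array([5.49591190e-01, 1.09797408e-04, 2.18015455e-01]), 'eef_rot': array([-2.22067705e+00, -2.22051634e+00,  1.16359317e-03]), 'ft_force': array([0.31695877, 0.55576469, 0.28111393]), 'moment': array([ 0.00523134,  0.00323355, -0.00039992]), 'finger_force': 0.0, 'gripper_width': 0.09286416149014232} 0.0188
```

View pics/scene0.png

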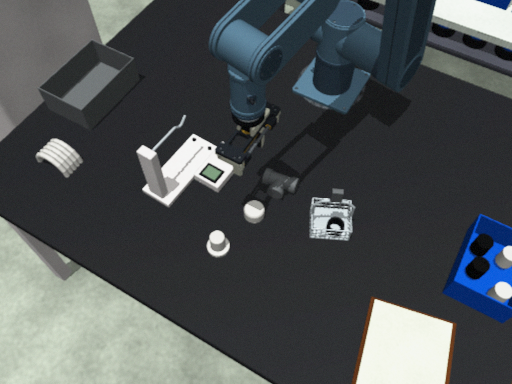

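View pics/side0.png

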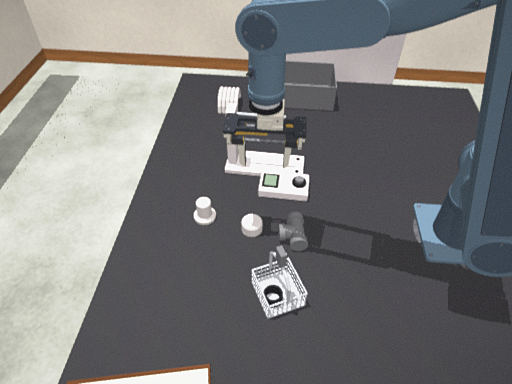

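View pics/wrist0.png

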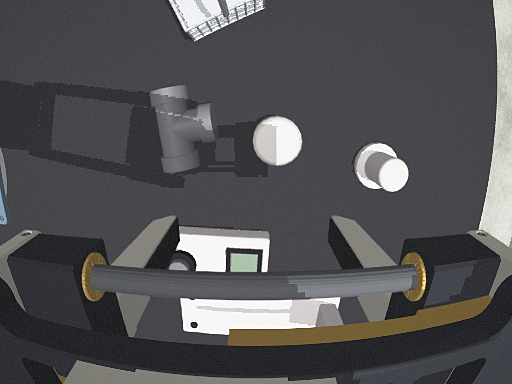

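The scale stands under and behind the gripper: column at scene (152,172), hook tip (184,118), button hidden. The basket is at scene (331,218) and side (278,290), with its grip block at scene (338,192) and side (282,254). The tee, cap and spigot lie between them.

```bash
cat > h.py <<'E'
from plant import status, cams, manip
import cv2,numpy as np
from scipy.spatial.transform import Rotation as Ro
def ray(n,u,v,m=None):
    m=m or cams.camera_model(n); R=np.array(m["R"]);t=np.array(m["t"])
    a=np.array([(u-m["cx"])/m["fx"],(v-m["cy"])/m["fy"]])
    if n=="wrist":
        r=np.hypot(*a); d=np.r_[a/max(r,1e-9)*np.sin(r),np.cos(r)]
    else: d=np.r_[a,1.]
    d=R.T@d; return -R.T@t, d/np.linalg.norm(d)
def plane(n,u,v,z,m=None):
    o,d=ray(n,u,v,m); return o+d*(z-o[2])/d[2]
def tri(*obs):
    A=0;b=0
    for o,d in obs:
        P=np.eye(3)-np.outer(d,d);A=A+P;b=b+P@o
    X=np.linalg.solve(A,b); return X,[np.linalg.norm((np.eye(3)-np.outer(d,d))@(X-o)) for o,d in obs]
def proj(n,X,m=None):
    m=m or cams.camera_model(n); c=np.array(m["R"])@X+m["t"]
    if n=="wrist":
        r=np.hypot(c[0],c[1]);k=np.arctan2(r,c[2])/r; return m["cx"]+m["fx"]*k*c[0],m["cy"]+m["fy"]*k*c[1]
    return m["cx"]+m["fx"]*c[0]/c[2],m["cy"]+m["fy"]*c[1]/c[2]
E
python3 - <<'E'
from h import *
p=lambda *a:print(np.round(a[0],3),*a[1:])
p(tri(ray("scene",338,192),ray("side",282,252))[0],"block")
p(tri(ray("scene",184,118),ray("side",305,100))[0],"tip?")
p(plane("scene",152,152,.218),"coltop")
p(plane("wrist",180,262,.036),"button")
for c in((187,228),(270,232)):p(plane("wrist",*c,.03),"box corner")
p(plane("side",299,182,.036),"button side")
p(plane("side",278,300,.0),"basket")
print(Ro.from_rotvec(status.sense()["eef_rot"]).as_matrix().round(2))
E
```

```text
[0.492 0.231 0.172] block
[ 0.474 -0.255  0.215] tip?
[ 0.656 -0.228  0.218] coltop
[ 0.448 -0.131  0.036] button
[ 0.461 -0.082  0.03 ] box corner
[ 0.57  -0.086  0.03 ] box corner
[ 0.446 -0.138  0.036] button side
[0.491 0.249 0.   ] basket
[[ 0.  1. -0.]
 [ 1. -0.  0.]
 [ 0. -0. -1.]]
```

Call:
{"fn": "play_rows", "kwargs": {
  "deltas": [
    [0, 0, -40, 0, 0, 0],
    [20, -10, -40, 0, 0, 0],
    [40, -10, -30, 0, 0, 0],
    [40, -10, 0, 0, 0, 0],
    [30, -10, 0, 0, 0, 0],
    [0, 0, 0, 0, 0, 0],
    [0, 0, 0, 0, 0, 0]
  ]
}}

```text
time_s: 0.85
ee_pos: [0.5099, 0.1296, 0.3279]
eef_rot: [2.219, 2.223, -0.001]
ft_force: [0.3, 0.5, -0.5]
gripper_width: 0.0931
finger_force: 0.0
```

```bash
python3 - <<'E'
from h import *
import json
s=status.sense();print(s["ee_pos"],s["ft_force"])
M={}
I={}
for n in("scene","side","wrist"):
    M[n]={k:np.array(v).tolist() for k,v in cams.camera_model(n).items()}
    I[n]=cams.capture(n); cv2.imwrite(f"pics/{n}1.png",I[n])
json.dump(M,open("m1.json","w"))
def crop(a,x,y,w,h,s): return cv2.resize(a[y:y+h,x:x+w],None,fx=s,fy=s,interpolation=cv2.INTER_CUBIC)
A=crop(I["scene"],130,100,130,120,3);B=crop(I["side"],210,80,130,120,3)
C=crop(I["scene"],295,175,75,75,3);D=crop(I["side"],240,240,75,75,3)
o=np.zeros((585,780,3),np.uint8);o[:360,:390]=A;o[:360,390:780]=B;o[360:585,:225]=C;o[360:585,390:615]=D
cv2.imwrite("pics/c1.png",o)
E
```

```text
[0.50991606 0.12959832 0.32790183] [ 0.33848375  0.48089755 -0.51678931]
```

View pics/c1.png

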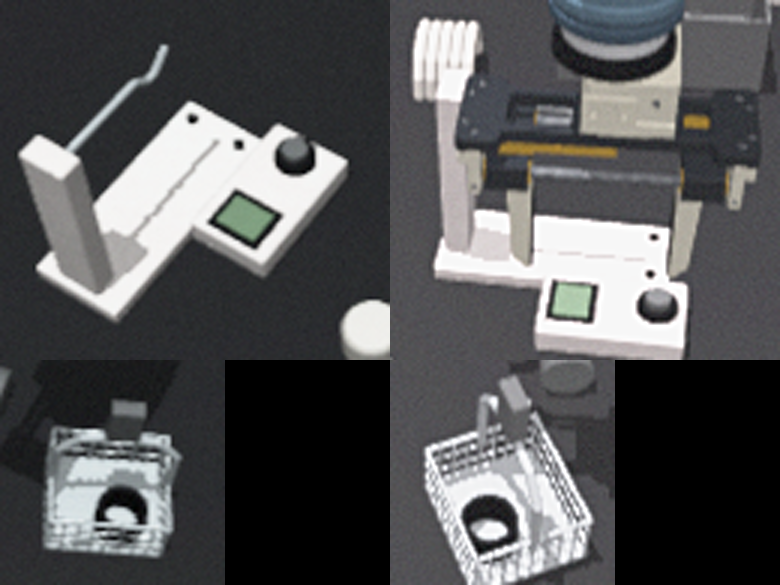

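View pics/wrist1.png

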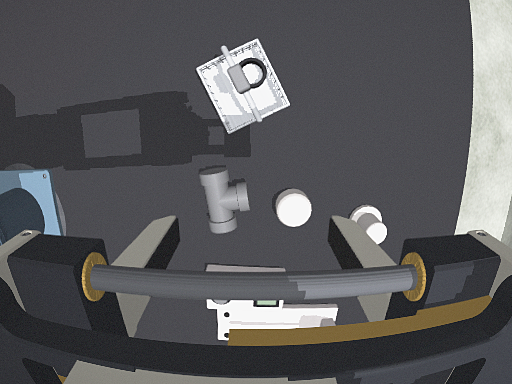

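The crops show the hook tip at scene (184.5,115), the button top at scene (228.5,149) and side (299,179), and the coupling inside the basket. In the wrist view the handle runs (226,48) to (259,121), with the block near (242,79) and the basket floor corners at (257,39), (291,103), (230,134) and (196,68). Next I move the camera over the scale for a close look.

Call:
{"fn": "play_rows", "kwargs": {
  "deltas": [
    [-40, 0, 0, 0, 0, 0],
    [-50, 0, 0, 0, 0, 0],
    [-50, 0, 0, 0, 0, 0],
    [-50, 0, 0, 0, 0, 0],
    [-50, 0, 0, 0, 0, 0],
    [-50, 0, 0, 0, 0, 0],
    [-50, 0, 0, 0, 0, 0],
    [-50, 0, 0, 0, 0, 0]
  ]
}}

```text
time_s: 1.8
ee_pos: [0.5092, -0.2642, 0.3278]
eef_rot: [-2.224, -2.219, 0.0]
ft_force: [0.8, 0.2, -0.4]
gripper_width: 0.0933
finger_force: 0.0
```

Call:
{"fn": "play_rows", "kwargs": {
  "deltas": [
    [-40, 0, 0, 0, 0, 0],
    [-30, 0, 0, 0, 0, 0],
    [0, 0, 0, 0, 0, 0],
    [0, 0, 0, 0, 0, 0],
    [0, 0, 0, 0, 0, 0]
  ]
}}

```text
time_s: 2.3
ee_pos: [0.5099, -0.3304, 0.328]
eef_rot: [-2.221, -2.221, -0.001]
ft_force: [0.5, -0.4, -0.3]
gripper_width: 0.0927
finger_force: 0.0
```

```bash
python3 - <<'E'
from h import *
import json
M=json.load(open("m1.json"))
s=status.sense();print(s["ee_pos"])
M["wrist2"]={k:np.array(v).tolist() for k,v in cams.camera_model("wrist").items()}
I=cams.capture("wrist"); cv2.imwrite("pics/wrist2.png",I)
cv2.imwrite("pics/side2.png",cams.capture("side"));cv2.imwrite("pics/scene2.png",cams.capture("scene"))
cv2.imwrite("pics/wrist2v.png",cv2.resize(I[:290],None,fx=1.56,fy=1.56,interpolation=cv2.INTER_CUBIC))
json.dump(M,open("m1.json","w"))
E
```

```text
[ 0.50993119 -0.33037628  0.32798629]
```

View pics/wrist2v.png

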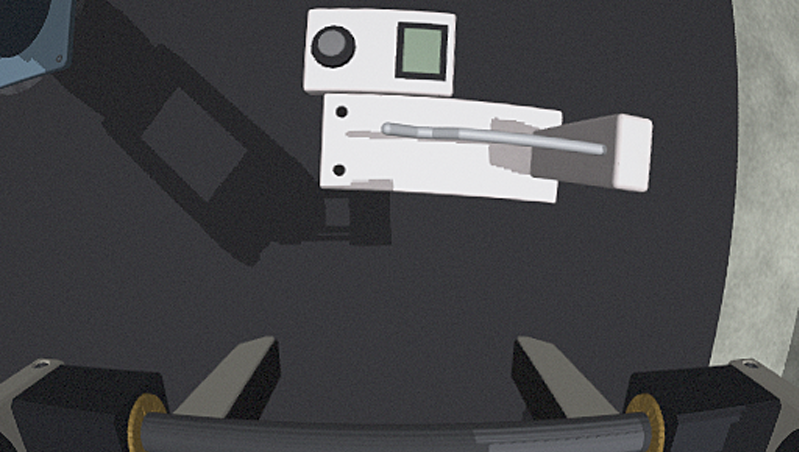

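The wrist view (display scale 1.56) shows the button top at (332,42), the box top corners (308,10), (456,14), (453,95), (303,92), and the column top corners (618,114), (652,118), (648,190), (613,188). The base corners are (562,110), (557,202), (320,187), and the hook runs from its tip at (384,128) to (605,150).

```bash
python3 - <<'E'
from h import *
import json
M=json.load(open("m1.json"));m=M["wrist2"];k=1.56
P=lambda u,v,z:plane("wrist",(u+.5)/k-.5,(v+.5)/k-.5,z,m)[:2]
obs=[(308,10,.03,-115,140),(456,14,.03,35,140),(453,95,.03,35,50),(303,92,.03,-115,50),
(562,110,.018,155,50),(557,202,.018,155,-50),(320,187,.018,-95,-50),
(618,114,.218,121,25),(652,118,.218,149,25),(648,190,.218,149,-25),(613,188,.218,121,-25),(384,128,.202,-28,0)]
W=np.array([P(*o[:3]) for o in obs]);L=np.array([o[3:] for o in obs])/1e3
# rigid 2D fit
def fit(L,W):
    lc,wc=L.mean(0),W.mean(0);a=(L-lc)@np.array([1,1j]);b=(W-wc)@np.array([1,1j])
    th=np.angle((a.conj()*b).sum());R=np.array([[np.cos(th),-np.sin(th)],[np.sin(th),np.cos(th)]])
    return th,R,wc-R@lc
th,R,t=fit(L,W)
print("scale yaw deg",np.degrees(th),"origin",t); print(((W-(L@R.T+t))*1e3).round(1).tolist())
for z in(.036,.042,.05):
    w=P(332,42,z);print("button",z,w.round(4),(R.T@(w-t)).round(4))
# tri: scene+wrist
o1=ray("wrist",332.5/k-.5,42.5/k-.5,m);o2=ray("scene",228.5,149,M["scene"]);o3=ray("side",299.2,179,M["side"])
print(tri(o1,o2,o3));
# scene checks
for nm,l,z in(("tip",(-26,0),.204),("colcorner",(149,-25),.218),("boxc",(-115,140),.03)):
    w=R@(np.array(l)/1e3)+t;print(nm,np.round(proj("scene",np.r_[w,z],M["scene"]),1))
# basket
m=M["wrist"]
# floor corners approx image: which z? compute handle ends & block
o=[ray("wrist",242,79,m)]
print("block wrist@.178",plane("wrist",242,79,.165,m))
a=plane("wrist",226,48,.1,m);b=plane("wrist",259,121,.1,m);print("handle ends",a,b,np.linalg.norm(a-b),np.degrees(np.arctan2(*(a-b)[[1,0]]))-90,(a+b)/2)
for z in(0.,.055):
    c=np.array([plane("wrist",*q,z,m)[:2] for q in((257,39),(291,103),(230,134),(196,68))])
    print(z,c.mean(0),np.linalg.norm(np.diff(np.vstack([c,c[:1]]),axis=0),axis=1).round(3),np.degrees(np.arctan2(*(c[0]-c[1])[::-1]))-90)
I=cv2.imread("pics/wrist1.png")[25:145,180:310];J=cv2.imread("pics/scene2.png")[175:250,295:370];K=cv2.imread("pics/side2.png")[240:325,240:315]
out=np.zeros((590,790,3),np.uint8)
for im,x,y,s in((I,0,0,4),(J,525,0,3.4),(K,525,270,3.4)):
    q=cv2.resize(im,None,fx=s,fy=s,interpolation=cv2.INTER_CUBIC);out[y:y+q.shape[0],x:x+q.shape[1]]=q
cv2.imwrite("pics/c2.png",out)
E
```

```text
scale yaw deg -2.590697387177313 origin [ 0.52828304 -0.23438147]
[[1.2, -2.2], [0.1, -1.8], [0.4, 1.4], [1.3, -0.6], [-1.1, 0.2], [0.4, 0.9], [0.3, 2.2], [-0.4, -2.0], [-2.3, -0.2], [-1.3, 1.7], [-0.3, -0.1], [1.7, 0.5]]
button 0.036 [ 0.4468 -0.1302] [-0.0861  0.1004]
button 0.042 [ 0.4476 -0.1318] [-0.0852  0.0988]
button 0.05 [ 0.4487 -0.134 ] [-0.0841  0.0967]
(array([ 0.447603  , -0.13447074,  0.05200861]), [np.float64(0.0013420299989326113), np.float64(0.00018731295155292757), np.float64(0.0011709319018816389)])
tip [185.1 115.3]
colcorner [135.7 151.4]
boxc [246.1 153. ]
block wrist@.178 [0.49723944 0.23209873 0.165     ]
handle ends [0.47383808 0.28017797 0.1       ] [0.51694204 0.18197884 0.1       ] 0.10724281063774323 23.698802587721673 [0.49539006 0.23107841 0.1       ]
0.0 [0.49306201 0.23607871] [0.121 0.114 0.125 0.111] 27.54420352473234
0.055 [0.49493159 0.23242354] [0.108 0.101 0.111 0.099] 27.54420352473231
```

View pics/c2.png

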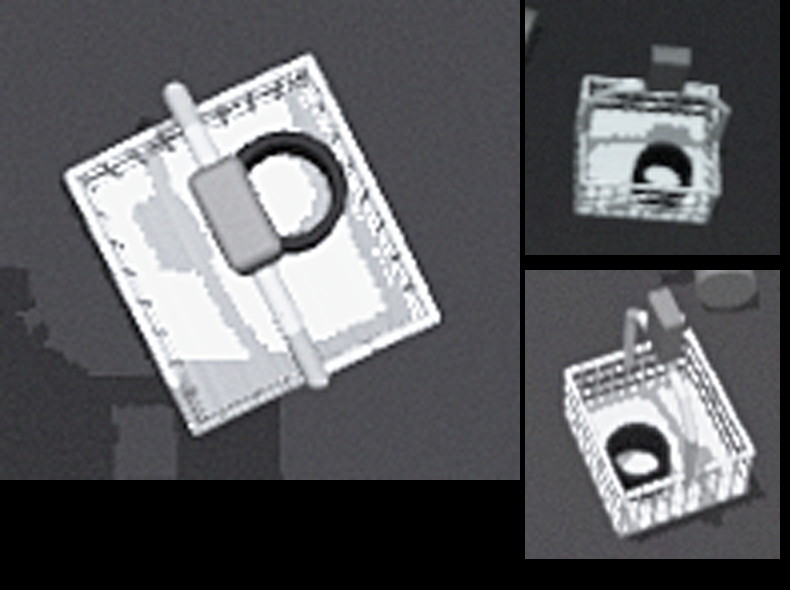

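Rim corners in the left crop (÷4, offset 180,25) are (308,57), (440,321), (195,434) and (68,175). Their size matches 100 by 110 at 55 mm height, and the block and handle agree with the same centre. I'll press the button at (0.4475, -0.133), top about 0.05.

Call:
{"fn": "play_rows", "kwargs": {
  "deltas": [
    [40, -12, 0, 0, 0, 0],
    [40, -12, 0, 0, 0, 0],
    [40, -13, 0, 0, 0, 0],
    [40, -13, 0, 0, 0, 0],
    [37, -12, 0, 0, 0, 0],
    [0, 0, 0, 0, 0, 0],
    [0, 0, 40, 0, 0, 0],
    [0, 0, 40, 0, 0, 0]
  ],
  "grip": 1
}}

```text
time_s: 3.25
ee_pos: [0.4494, -0.1338, 0.2488]
eef_rot: [2.215, 2.22, 0.002]
ft_force: [-0.0, -0.0, -0.7]
gripper_width: 0.0337
finger_force: 0.0
```

Call:
{"fn": "play_rows", "kwargs": {
  "deltas": [
    [0, 0, 40, 0, 0, 0],
    [0, 0, 40, 0, 0, 0],
    [0, 0, 40, 0, 0, 0],
    [0, 0, 30, 0, 0, 0],
    [0, 0, 20, 0, 0, 0],
    [0, 0, 10, 0, 0, 0],
    [0, 0, 0, 0, 0, 0],
    [0, 0, 0, 0, 0, 0]
  ]
}}

```text
time_s: 4.05
ee_pos: [0.449, -0.1342, 0.0689]
eef_rot: [2.22, 2.221, 0.0]
ft_force: [0.4, 0.4, 0.7]
gripper_width: 0.0008
finger_force: 0.0
```

```bash
python3 - <<'E'
from h import *
s=status.sense();print(s["ee_pos"],s["ft_force"],s["gripper_width"])
cv2.imwrite("pics/side3.png",cams.capture("side"));cv2.imwrite("pics/scene3.png",cams.capture("scene"))
a=cv2.resize(cv2.imread("pics/side3.png")[110:210,250:350],None,fx=3.9,fy=3.9,interpolation=2)
b=cv2.resize(cv2.imread("pics/scene3.png")[95:195,180:280],None,fx=3.9,fy=3.9,interpolation=2)
cv2.imwrite("pics/c3.png",np.hstack([a,b]))
E
```

```text
[ 0.44895073 -0.13416786  0.06890115] [0.39985486 0.42447831 0.68798687] 0.0008339389619007441
```

View pics/c3.png

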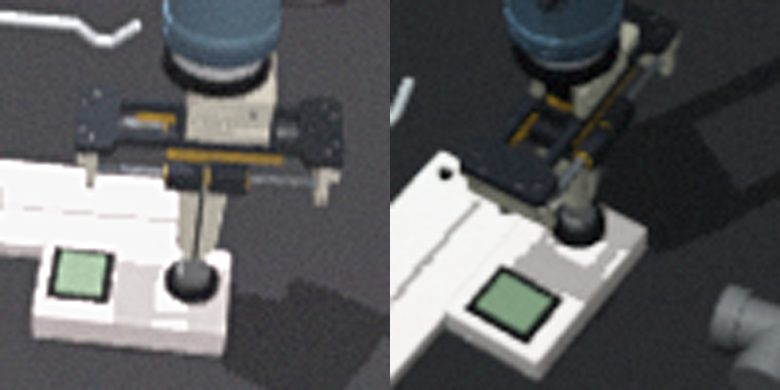

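The shut fingertips stand right above the button in both views (left crop (195,262) over the button at (192,275)). Press gently.

Call:
{"fn": "play_rows", "kwargs": {
  "deltas": [
    [0, 0, 5, 0, 0, 0],
    [0, 0, 4, 0, 0, 0],
    [0, 0, 3, 0, 0, 0],
    [0, 0, 3, 0, 0, 0],
    [0, 0, 2, 0, 0, 0],
    [0, 0, 0, 0, 0, 0],
    [0, 0, 0, 0, 0, 0]
  ]
}}

```text
time_s: 4.85
ee_pos: [0.4481, -0.1337, 0.0511]
eef_rot: [-2.221, -2.221, 0.0]
ft_force: [-0.3, 0.6, 1.7]
gripper_width: 0.0001
finger_force: 1.0
```

Call:
{"fn": "play_rows", "kwargs": {
  "deltas": [
    [0, 0, 1, 0, 0, 0],
    [0, 0, 1, 0, 0, 0],
    [0, 0, 1, 0, 0, 0],
    [0, 0, 0, 0, 0, 0],
    [0, 0, 0, 0, 0, 0]
  ]
}}

```text
time_s: 5.35
ee_pos: [0.4481, -0.1337, 0.0481]
eef_rot: [-2.221, -2.221, 0.0]
ft_force: [-1.7, 0.5, 4.1]
gripper_width: 0.0005
finger_force: 1.9
```

Call:
{"fn": "play_rows", "kwargs": {
  "deltas": [
    [0, 0, 1, 0, 0, 0],
    [0, 0, 1, 0, 0, 0],
    [0, 0, 0, 0, 0, 0],
    [0, 0, 0, 0, 0, 0]
  ]
}}

```text
time_s: 5.75
ee_pos: [0.4481, -0.1337, 0.0463]
eef_rot: [-2.221, -2.222, 0.0]
ft_force: [-2.7, 0.7, 6.1]
gripper_width: 0.0005
finger_force: 3.4
```

Call:
{"fn": "play_rows", "kwargs": {
  "deltas": [
    [0, 0, 1, 0, 0, 0],
    [0, 0, 0, 0, 0, 0],
    [0, 0, 1, 0, 0, 0],
    [0, 0, 0, 0, 0, 0],
    [0, 0, 0, 0, 0, 0]
  ]
}}

```text
time_s: 6.25
ee_pos: [0.4482, -0.1338, 0.0459]
eef_rot: [2.221, 2.221, -0.0]
ft_force: [-7.0, 4.0, 25.5]
gripper_width: 0.0005
finger_force: 12.4
```

Call:
{"fn": "play_rows", "kwargs": {
  "deltas": [
    [0, 0, 1, 0, 0, 0],
    [0, 0, 0, 0, 0, 0],
    [0, 0, 0, 0, 0, 0]
  ]
}}

```text
time_s: 6.55
ee_pos: [0.4483, -0.1338, 0.0458]
eef_rot: [2.22, 2.221, -0.0]
ft_force: [-10.2, 4.7, 34.8]
gripper_width: 0.0006
finger_force: 16.9
```

Firm stop at 0.0459 after about 6 mm of travel, so the button is fully down. Release, rise and go above the basket.

Call:
{"fn": "play_rows", "kwargs": {
  "deltas": [
    [0, 0, -10, 0, 0, 0],
    [0, 0, -40, 0, 0, 0],
    [0, 0, -50, 0, 0, 0],
    [0, 0, -50, 0, 0, 0],
    [0, 0, -50, 0, 0, 0],
    [0, 0, -50, 0, 0, 0],
    [0, 0, -40, 0, 0, 0],
    [40, 5, 0, 0, 0, 0]
  ]
}}

```text
time_s: 7.35
ee_pos: [0.4561, -0.0978, 0.3387]
eef_rot: [2.219, 2.207, 0.004]
ft_force: [1.0, 0.9, 0.0]
gripper_width: 0.0004
finger_force: 0.0
```

Call:
{"fn": "play_rows", "kwargs": {
  "deltas": [
    [50, 6, 0, 0, 0, 0],
    [50, 6, 0, 0, 0, 0],
    [40, 7, 0, 0, 0, 0],
    [40, 7, 0, 0, 0, 0],
    [30, 7, 0, 0, 0, 0],
    [10, 0, 0, 0, 0, 0],
    [0, 0, 0, 0, 0, 0],
    [0, 0, 0, 0, 0, 0]
  ],
  "grip": 0
}}

```text
time_s: 8.15
ee_pos: [0.486, 0.1247, 0.3328]
eef_rot: [2.221, 2.221, -0.001]
ft_force: [-0.2, -0.5, 0.2]
gripper_width: 0.0599
finger_force: 0.0
```

```bash
python3 - <<'E'
from h import *
import json
M=json.load(open("m1.json"));m=M["wrist"]
Q=lambda u,v,z,m=m:plane("wrist",180+(u+.5)/4-.5,25+(v+.5)/4-.5,z,m)[:2]
c=np.array([Q(*q,.055) for q in((308,57),(440,321),(195,434),(68,175))]);print("rim",c.mean(0),[np.degrees(np.arctan2(*d[::-1])) for d in(c[0]-c[1],c[3]-c[2],c[0]-c[3],c[1]-c[2])])
k=np.array([Q(*q,.178) for q in((192,180),(232,160),(282,250),(240,270))]);print("blk",k.mean(0),np.linalg.norm(np.diff(k,axis=0),axis=1),[np.degrees(np.arctan2(*d[::-1])) for d in(k[1]-k[2],k[0]-k[3])])
s=status.sense();print(s["ee_pos"],s["ft_force"],s["q"])
m3=cams.camera_model("wrist");I=cams.capture("wrist");cv2.imwrite("pics/wrist3.png",I)
# predicted pixel of block top centre in the new view; find handle/basket there
print(proj("wrist",np.r_[k.mean(0),.178],m3))
cv2.imwrite("pics/wrist3v.png",cv2.resize(I[:250],None,fx=1.56,fy=1.56,interpolation=2))
json.dump({a:np.array(b).tolist() for a,b in m3.items()},open("m3.json","w"))
E
```

```text
rim [0.49392959 0.23194328] [np.float64(116.13915220647925), np.float64(115.26850078648836), np.float64(25.931429456050132), np.float64(25.09624091271326)]
blk [0.49432803 0.23174256] [0.01170859 0.02754969 0.01219049] [np.float64(118.24149908907049), np.float64(117.24789109824529)]
[0.48604506 0.12471195 0.33280437] [-0.24633088 -0.52817178  0.1652102 ] [ 2.90773728e-02  1.17640388e-01  1.43567293e+00 -7.40715596e-04
  1.58867203e+00  2.90925492e-02]
(np.float64(261.9219274509075), np.float64(75.19411308156776))
```

View pics/wrist3v.png

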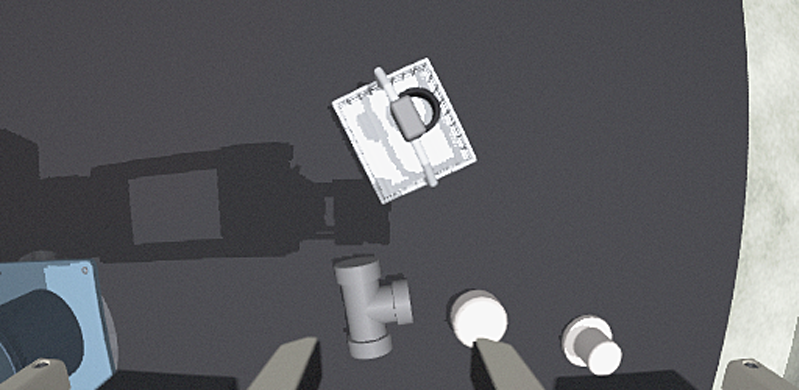

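The basket stands undisturbed, and the block top at display (408,115) matches the predicted (409,118). Grasp target is (0.494, 0.232, 0.158), yaw 25.6°.

Call:
{"fn": "play_rows", "kwargs": {
  "deltas": [
    [40, 3, 0, 0, 0, 0],
    [40, 3, 0, 0, 0, 0],
    [27, 2, 0, 0, 0, 0],
    [0, 0, 0, 0, 0, -8.5],
    [0, 0, 0, 0, 0, -8.5],
    [0, 0, 0, 0, 0, -8.5],
    [0, 0, 0, 0, 0, 0],
    [0, 0, 0, 0, 0, 0]
  ]
}}

```text
time_s: 9.0
ee_pos: [0.4945, 0.2314, 0.3332]
eef_rot: [1.684, 2.652, -0.0]
ft_force: [0.8, -0.0, 0.2]
gripper_width: 0.0927
finger_force: 0.0
```

```bash
cat > rel.py <<'E'
from h import *
import sys
x,y,z,yaw=map(float,sys.argv[1:])   # target TCP, yaw of tool y in deg
s=status.sense();R=Ro.from_rotvec(s["eef_rot"]).as_matrix()
print("pos",s["ee_pos"].round(4),"yaw",np.degrees(np.arctan2(R[1,1],R[0,1])).round(2),"tilt",R[:,2].round(4))
print("tool mm",(R.T@(np.array([x,y,z])-s["ee_pos"])*1e3).round(1),"F",s["ft_force"].round(1),"w",s["gripper_width"],"q",s["q"].round(2))
E
python3 rel.py .494 .232 .158 25.6
```

```text
pos [0.4945 0.2314 0.3332] yaw 25.16 tilt [ 2.e-04 -2.e-04 -1.e+00]
tool mm [  0.8  -0.2 175.2] F [ 0.8 -0.   0.2] w 0.0927281478916656 q [ 0.23  0.2   1.33 -0.    1.61 -0.21]
```

Call:
{"fn": "play_rows", "kwargs": {
  "deltas": [
    [0.8, 0, 40, 0, 0, 0],
    [0, 0, 50, 0, 0, 0],
    [0, 0, 40, 0, 0, 0],
    [0, 0, 25, 0, 0, 0],
    [0, 0, 15, 0, 0, 0],
    [0, 0, 5, 0, 0, 0],
    [0, 0, 0, 0, 0, 0],
    [0, 0, 0, 0, 0, 0]
  ]
}}

```text
time_s: 9.8
ee_pos: [0.4946, 0.2332, 0.1592]
eef_rot: [1.678, 2.655, 0.002]
ft_force: [1.1, 0.3, 0.0]
gripper_width: 0.0931
finger_force: 0.0
```

Call:
{"fn": "play_rows", "kwargs": {
  "deltas": [
    [0, 0, 0, 0, 0, 0],
    [0, 0, 0, 0, 0, 0],
    [0, 0, 0, 0, 0, 0],
    [0, 0, 0, 0, 0, 0],
    [0, 0, 0, 0, 0, 0],
    [0, 0, 0, 0, 0, 0],
    [0, 0, 0, 0, 0, 0],
    [0, 0, 0, 0, 0, 0]
  ],
  "grip": 1
}}

```text
time_s: 10.6
ee_pos: [0.4937, 0.2333, 0.158]
eef_rot: [-1.676, -2.657, 0.0]
ft_force: [-0.2, -0.1, 0.3]
gripper_width: 0.0338
finger_force: 0.0
```

Call:
{"fn": "play_rows", "kwargs": {
  "deltas": [
    [0, 0, 0, 0, 0, 0],
    [0, 0, 0, 0, 0, 0],
    [0, 0, 0, 0, 0, 0],
    [0, 0, 0, 0, 0, 0],
    [0, 0, 0, 0, 0, 0],
    [0, 0, 0, 0, 0, 0]
  ]
}}

```text
time_s: 11.2
ee_pos: [0.4937, 0.2333, 0.158]
eef_rot: [-1.676, -2.657, -0.0]
ft_force: [0.3, 0.5, 0.1]
gripper_width: 0.0156
finger_force: 30.0
```

Call:
{"fn": "play_rows", "kwargs": {
  "deltas": [
    [0, 0, -5, 0, 0, 0],
    [0, 0, -10, 0, 0, 0],
    [0, 0, -15, 0, 0, 0],
    [0, 0, -15, 0, 0, 0],
    [0, 0, -10, 0, 0, 0],
    [0, 0, -5, 0, 0, 0],
    [0, 0, 0, 0, 0, 0],
    [0, 0, 0, 0, 0, 0]
  ]
}}

```text
time_s: 12.0
ee_pos: [0.4934, 0.2332, 0.2176]
eef_rot: [-1.676, -2.656, 0.001]
ft_force: [0.1, -0.0, -4.6]
gripper_width: 0.0157
finger_force: 30.0
```

Call:
{"fn": "play_rows", "kwargs": {
  "deltas": [
    [0, 0, -10, 0, 0, 2],
    [0, 0, -15, 0, 0, 5],
    [0, 0, -20, 0, 0, 6],
    [0, 0, -20, 0, 0, 6],
    [0, 0, -15, 0, 0, 5],
    [0, 0, -5, 0, 0, 3.8],
    [0, 0, 0, 0, 0, 0],
    [0, 0, 0, 0, 0, 0]
  ]
}}

```text
time_s: 12.8
ee_pos: [0.4933, 0.2331, 0.3021]
eef_rot: [-2.263, -2.178, 0.002]
ft_force: [-0.1, -0.1, -4.1]
gripper_width: 0.0159
finger_force: 30.0
```

```bash
python3 rel.py .42 -.2295 .300 -2.6
```

```text
pos [0.4933 0.2331 0.3021] yaw -2.2 tilt [-1.7e-03 -4.0e-04 -1.0e+00]
tool mm [-465.1  -55.6    2.4] F [-0.1 -0.1 -4.1] w 0.015941230750121858 q [ 0.24  0.21  1.4  -0.    1.54  0.28]
```

Call:
{"fn": "play_rows", "kwargs": {
  "deltas": [
    [-5, -3, 0, 0, 0, 0.4],
    [-15, -8, 0, 0, 0, 0],
    [-25, -10, 0, 0, 0, 0],
    [-30, -10, 0, 0, 0, 0],
    [-35, -10, 0, 0, 0, 0],
    [-35, -10, 0, 0, 0, 0],
    [-35, -5, 0, 0, 0, 0],
    [-35, 0, 0, 0, 0, 0]
  ]
}}

```text
time_s: 13.6
ee_pos: [0.4261, 0.02, 0.3026]
eef_rot: [-2.271, -2.169, 0.001]
ft_force: [1.2, 0.7, -3.6]
gripper_width: 0.0162
finger_force: 30.0
```

Call:
{"fn": "play_rows", "kwargs": {
  "deltas": [
    [-35, 0, 0, 0, 0, 0],
    [-35, 0, 0, 0, 0, 0],
    [-35, 0, 0, 0, 0, 0],
    [-35, 0, 0, 0, 0, 0],
    [-35, 0, 0, 0, 0, 0],
    [-30, 0, 0, 0, 0, 0],
    [-25, 0, 0, 0, 0, 0],
    [-15, 0, 0, 0, 0, 0]
  ]
}}

```text
time_s: 14.4
ee_pos: [0.4153, -0.2253, 0.3023]
eef_rot: [-2.274, -2.166, 0.001]
ft_force: [-0.0, 0.6, -4.5]
gripper_width: 0.0159
finger_force: 30.0
```

Call:
{"fn": "play_rows", "kwargs": {
  "deltas": [
    [-5, 0, 0, 0, 0, 0],
    [0, 0, 0, 0, 0, 0],
    [0, 0, 0, 0, 0, 0],
    [0, 0, 0, 0, 0, 0]
  ]
}}

```text
time_s: 14.8
ee_pos: [0.4161, -0.2274, 0.3032]
eef_rot: [-2.271, -2.17, -0.0]
ft_force: [-0.1, 0.0, -4.8]
gripper_width: 0.0163
finger_force: 30.0
```

```bash
python3 rel.py .4382 -.2303 .248 -2.6; python3 - <<'E'
from h import *
a=cams.capture("side");b=cams.capture("scene")
a=cv2.resize(a[40:190,220:350],None,fx=3,fy=3,interpolation=2)
b=cv2.resize(b[50:200,140:270],None,fx=3,fy=3,interpolation=2)
cv2.imwrite("pics/c4.png",np.hstack([a,b]))
E
```

```text
pos [ 0.4161 -0.2274  0.3032] yaw -2.62 tilt [ 1.e-04  3.e-04 -1.e+00]
tool mm [-1.9 22.2 55.2] F [-0.1  0.  -4.8] w 0.016306325151966387 q [-0.74  0.07  1.55  0.    1.51 -0.69]
```

View pics/c4.png

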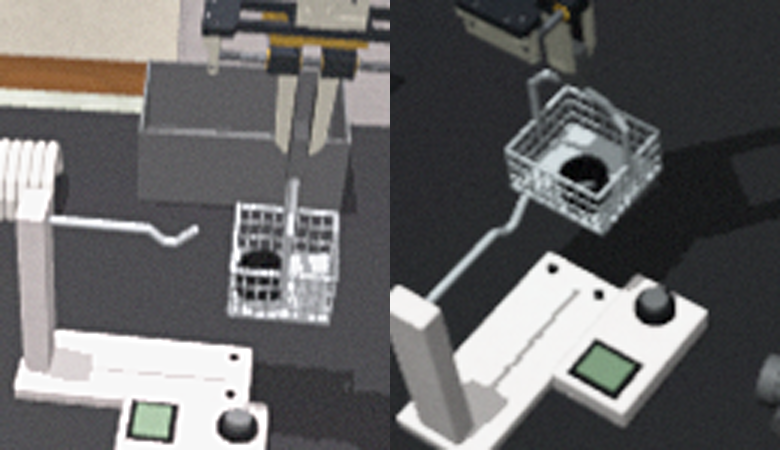

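The basket hangs level with the coupling inside, in front of and in line with the hook tip: left crop tip (195,230), handle top (292,185). I lower it to wire height 0.217 and slide the wire over the seat.

Call:
{"fn": "play_rows", "kwargs": {
  "deltas": [
    [-1, 0, 5, 0, 0, 0],
    [-1, 0, 12, 0, 0, 0],
    [0, 0, 16, 0, 0, 0],
    [0, 0, 14, 0, 0, 0],
    [0, 0, 7, 0, 0, 0],
    [0, 0, 4, 0, 0, 0],
    [0, 0, 0, 0, 0, 0],
    [0, 0, 0, 0, 0, 0]
  ]
}}

```text
time_s: 15.7
ee_pos: [0.4161, -0.2308, 0.2455]
eef_rot: [2.273, 2.168, 0.0]
ft_force: [-0.4, -0.8, -4.2]
gripper_width: 0.0156
finger_force: 30.0
```

Call:
{"fn": "play_rows", "kwargs": {
  "deltas": [
    [0, 5, 0, 0, 0, 0],
    [0, 12, 0, 0, 0, 0],
    [0, 15, 0, 0, 0, 0],
    [0, 15, 0, 0, 0, 0],
    [0, 12, 0, 0, 0, 0],
    [0, 8, 0, 0, 0, 0],
    [0, 3, 0, 0, 0, 0],
    [0, 0, 0, 0, 0, 0]
  ]
}}

```text
time_s: 16.5
ee_pos: [0.4861, -0.2338, 0.2448]
eef_rot: [-2.272, -2.169, 0.0]
ft_force: [-1.1, -0.4, -3.1]
gripper_width: 0.016
finger_force: 30.0
```

Call:
{"fn": "play_rows", "kwargs": {
  "deltas": [
    [0, 5, 0, 0, 0, 0],
    [0, 10, 0, 0, 0, 0],
    [0, 12, 0, 0, 0, 0],
    [0, 10, 0, 0, 0, 0],
    [0, 5, 0, 0, 0, 0],
    [0, 1, 0, 0, 0, 0],
    [0, 0, 0, 0, 0, 0],
    [0, 0, 0, 0, 0, 0]
  ]
}}

```text
time_s: 17.3
ee_pos: [0.5285, -0.2359, 0.245]
eef_rot: [-2.273, -2.168, 0.0]
ft_force: [-0.5, -0.4, -3.9]
gripper_width: 0.0158
finger_force: 30.0
```

```bash
python3 rel.py .529 -.234 .222 -2.6; python3 - <<'E'
from h import *
a=cams.capture("side");b=cams.capture("scene")
cv2.imwrite("pics/side5.png",a);cv2.imwrite("pics/scene5.png",b)
a=cv2.resize(a[70:170,220:320],None,fx=4,fy=4,interpolation=2)
b=cv2.resize(b[70:170,140:240],None,fx=4,fy=4,interpolation=2)
cv2.imwrite("pics/c5.png",np.hstack([a,b]))
E
```

```text
pos [ 0.5285 -0.2359  0.245 ] yaw -2.7 tilt [-5.e-04  1.e-04 -1.e+00]
tool mm [ 1.9  0.5 23. ] F [-0.5 -0.4 -3.9] w 0.015757101320687403 q [-0.61  0.3   1.42 -0.    1.43 -0.57]
```

View pics/c5.png

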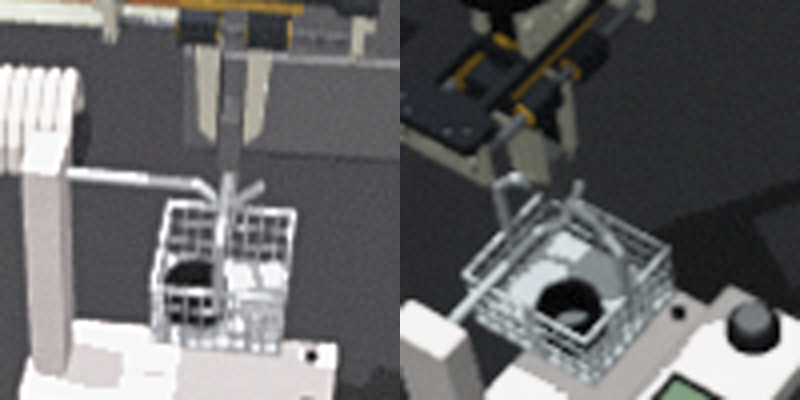

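The wire, at left crop (228,180), is over the dip between the arm's bend (205,185) and the tip (262,185). Lower slowly.

Call:
{"fn": "play_rows", "kwargs": {
  "deltas": [
    [1, 0, 2, 0, 0, 0],
    [1, 0, 4, 0, 0, 0],
    [0, 0, 5, 0, 0, 0],
    [0, 0, 4, 0, 0, 0],
    [0, 0, 2, 0, 0, 0],
    [0, 0, 1, 0, 0, 0],
    [0, 0, 0, 0, 0, 0],
    [0, 0, 0, 0, 0, 0]
  ]
}}

```text
time_s: 18.2
ee_pos: [0.5289, -0.234, 0.2272]
eef_rot: [2.273, 2.168, 0.0]
ft_force: [-0.2, -0.4, -3.5]
gripper_width: 0.0158
finger_force: 30.0
```

Call:
{"fn": "play_rows", "kwargs": {
  "deltas": [
    [0, 0, 1, 0, 0, 0],
    [0, 0, 0, 0, 0, 0],
    [0, 0, 1, 0, 0, 0],
    [0, 0, 0, 0, 0, 0],
    [0, 0, 0, 0, 0, 0],
    [0, 0, 0, 0, 0, 0]
  ]
}}

```text
time_s: 18.8
ee_pos: [0.5288, -0.234, 0.2251]
eef_rot: [2.273, 2.168, -0.0]
ft_force: [-0.8, 0.2, -3.8]
gripper_width: 0.0153
finger_force: 30.0
```

Call:
{"fn": "play_rows", "kwargs": {
  "deltas": [
    [0, 0, 0.7, 0, 0, 0],
    [0, 0, 0, 0, 0, 0],
    [0, 0, 0.7, 0, 0, 0],
    [0, 0, 0, 0, 0, 0],
    [0, 0, 0, 0, 0, 0]
  ]
}}

```text
time_s: 19.3
ee_pos: [0.5288, -0.2339, 0.2236]
eef_rot: [-2.273, -2.168, -0.0]
ft_force: [0.2, 0.3, -3.8]
gripper_width: 0.0159
finger_force: 30.0
```

Call:
{"fn": "play_rows", "kwargs": {
  "deltas": [
    [0, 0, 0.6, 0, 0, 0],
    [0, 0, 0, 0, 0, 0],
    [0, 0, 0, 0, 0, 0],
    [0, 0, 0, 0, 0, 0]
  ]
}}

```text
time_s: 19.7
ee_pos: [0.5288, -0.234, 0.2231]
eef_rot: [2.273, 2.168, 0.0]
ft_force: [1.0, 0.2, -4.7]
gripper_width: 0.0157
finger_force: 30.0
```

Call:
{"fn": "play_rows", "kwargs": {
  "deltas": [
    [0, 0, 0.5, 0, 0, 0],
    [0, 0, 0, 0, 0, 0],
    [0, 0, 0, 0, 0, 0],
    [0, 0, 0, 0, 0, 0]
  ]
}}

```text
time_s: 20.1
ee_pos: [0.5288, -0.2339, 0.2226]
eef_rot: [2.273, 2.168, 0.0]
ft_force: [-0.2, -0.6, -4.2]
gripper_width: 0.0159
finger_force: 30.0
```

Call:
{"fn": "play_rows", "kwargs": {
  "deltas": [
    [0, 0, 0.5, 0, 0, 0],
    [0, 0, 0, 0, 0, 0],
    [0, 0, 0, 0, 0, 0],
    [0, 0, 0, 0, 0, 0]
  ]
}}

```text
time_s: 20.5
ee_pos: [0.5289, -0.234, 0.2221]
eef_rot: [2.273, 2.168, -0.0]
ft_force: [0.6, -0.2, -3.6]
gripper_width: 0.0156
finger_force: 30.0
```

Call:
{"fn": "play_rows", "kwargs": {
  "deltas": [
    [0, 0, 0.5, 0, 0, 0],
    [0, 0, 0, 0, 0, 0],
    [0, 0, 0, 0, 0, 0],
    [0, 0, 0, 0, 0, 0]
  ]
}}

```text
time_s: 20.9
ee_pos: [0.5289, -0.234, 0.222]
eef_rot: [2.273, 2.168, 0.0]
ft_force: [-0.7, 0.1, 0.5]
gripper_width: 0.0162
finger_force: 30.0
```

Call:
{"fn": "play_rows", "kwargs": {
  "deltas": [
    [0, 0, 0.5, 0, 0, 0],
    [0, 0, 0, 0, 0, 0],
    [0, 0, 0, 0, 0, 0],
    [0, 0, 0, 0, 0, 0]
  ]
}}

```text
time_s: 21.3
ee_pos: [0.529, -0.2341, 0.2217]
eef_rot: [2.272, 2.168, 0.0]
ft_force: [-1.3, -0.1, 5.2]
gripper_width: 0.0158
finger_force: 30.0
```

Contact came exactly at the expected height. Ease off 0.5 mm, then open.

Call:
{"fn": "play_rows", "kwargs": {
  "deltas": [
    [0, 0, -0.5, 0, 0, 0],
    [0, 0, 0, 0, 0, 0],
    [0, 0, 0, 0, 0, 0]
  ]
}}

```text
time_s: 21.6
ee_pos: [0.529, -0.234, 0.2218]
eef_rot: [2.273, 2.168, 0.0]
ft_force: [-1.0, 0.6, 4.1]
gripper_width: 0.0159
finger_force: 30.0
```

Call:
{"fn": "play_rows", "kwargs": {
  "deltas": [
    [0, 0, 0, 0, 0, 0],
    [0, 0, 0, 0, 0, 0],
    [0, 0, 0, 0, 0, 0],
    [0, 0, 0, 0, 0, 0],
    [0, 0, 0, 0, 0, 0],
    [0, 0, 0, 0, 0, 0],
    [0, 0, 0, 0, 0, 0],
    [0, 0, 0, 0, 0, 0]
  ],
  "grip": 0.4
}}

```text
time_s: 22.4
ee_pos: [0.5289, -0.234, 0.2216]
eef_rot: [2.273, 2.168, -0.0]
ft_force: [-0.2, 0.3, 0.0]
gripper_width: 0.0553
finger_force: 0.0
```

Call:
{"fn": "play_rows", "kwargs": {
  "deltas": [
    [0, 0, 0, 0, 0, 0],
    [0, 0, -5, 0, 0, 0],
    [0, 0, -10, 0, 0, 0],
    [0, 0, -20, 0, 0, 0],
    [0, 0, -30, 0, 0, 0],
    [0, 0, -30, 0, 0, 0],
    [0, 0, -30, 0, 0, 0],
    [0, 0, 0, 0, 0, 0]
  ]
}}

```text
time_s: 23.2
ee_pos: [0.5303, -0.2349, 0.3526]
eef_rot: [2.266, 2.162, 0.003]
ft_force: [0.1, 0.1, 1.1]
gripper_width: 0.0558
finger_force: 0.0
```

Call:
{"fn": "play_rows", "kwargs": {
  "deltas": [
    [20, -20, 0, 0, 0, 0],
    [40, -30, 0, 0, 0, 0],
    [50, -30, 0, 0, 0, 0],
    [50, -20, 0, 0, 0, 0],
    [40, 0, 0, 0, 0, 0],
    [20, 0, 0, 0, 0, 0],
    [0, 0, 0, 0, 0, 0],
    [0, 0, 0, 0, 0, 0]
  ]
}}

```text
time_s: 24.0
ee_pos: [0.4444, -0.0204, 0.3465]
eef_rot: [2.271, 2.17, -0.001]
ft_force: [0.0, -0.4, -0.8]
gripper_width: 0.056
finger_force: 0.0
```

```bash
python3 - <<'E'
from h import *
a=cams.capture("side");b=cams.capture("scene")
a=cv2.resize(a[80:210,210:320],None,fx=3.5,fy=3.5,interpolation=2)
b=cv2.resize(b[80:210,140:250],None,fx=3.5,fy=3.5,interpolation=2)
cv2.imwrite("pics/c6.png",np.hstack([a,b]))
E
```

```text
(no output)
```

View pics/c6.png

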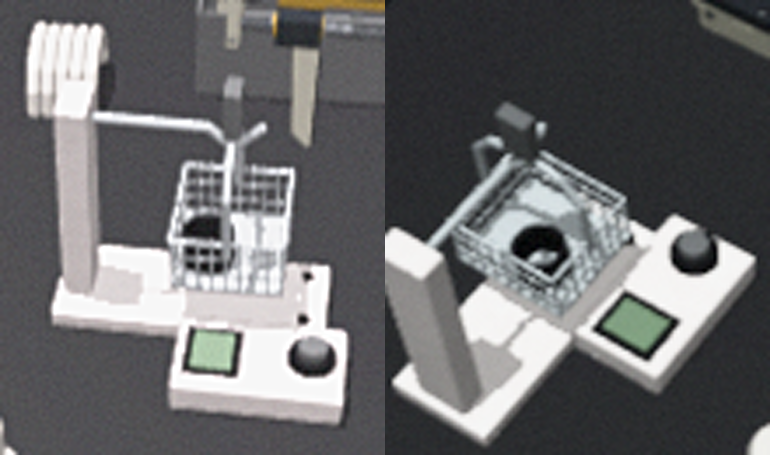

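The basket hangs by its wire in the hook's seat (left crop (232,140)) with the coupling inside, and the gripper is clear. Two more seconds let it settle, then I hand in.

Call:
{"fn": "play_rows", "kwargs": {
  "deltas": [
    [0, 0, 0, 0, 0, 0],
    [0, 0, 0, 0, 0, 0],
    [0, 0, 0, 0, 0, 0],
    [0, 0, 0, 0, 0, 0],
    [0, 0, 0, 0, 0, 0],
    [0, 0, 0, 0, 0, 0],
    [0, 0, 0, 0, 0, 0],
    [0, 0, 0, 0, 0, 0]
  ]
}}

```text
time_s: 24.9
ee_pos: [0.4445, -0.0204, 0.3466]
eef_rot: [2.273, 2.169, 0.0]
ft_force: [-0.3, 0.1, 0.7]
gripper_width: 0.056
finger_force: 0.0
```

Call:
{"fn": "play_rows", "kwargs": {
  "deltas": [
    [0, 0, 0, 0, 0, 0],
    [0, 0, 0, 0, 0, 0],
    [0, 0, 0, 0, 0, 0],
    [0, 0, 0, 0, 0, 0],
    [0, 0, 0, 0, 0, 0],
    [0, 0, 0, 0, 0, 0],
    [0, 0, 0, 0, 0, 0],
    [0, 0, 0, 0, 0, 0]
  ]
}}

```text
time_s: 25.7
ee_pos: [0.4445, -0.0204, 0.3466]
eef_rot: [2.273, 2.168, 0.0]
ft_force: [-0.1, -0.4, 0.2]
gripper_width: 0.0561
finger_force: 0.0
```

```bash
python3 -c "
from plant import manip
print(manip.close_job())"
```

```text
the job is handed in; nothing more can be done
None
```

I zeroed the scale with the hook empty, then hung the basket by its handle wire in the hook's seat with the coupling inside; I handed it in at about 26 s with the arm clear, the hook loaded with an estimated 9 N at most, the other fittings untouched, and no verdict returned.

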